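# Level the small shelf board and hold its foot

### The arm

A 6-joint arm with a two-finger parallel gripper is mounted at the origin on the work surface; the furniture and walls round the work are solid. World frame = base frame: x ahead of the robot, y to its left, z up, the work surface at z = 0. Lengths are in m, angles in rad, forces in N, time in s.
With the tool pointing down it reaches from about 0.275 to 0.75 m from the base axis. Payload 10.2 kg.
Tool frame: the origin (TCP) lies midway between the tips of the shut fingers; the grasp point (between the pads) lies 19 mm behind it (env.hold_point_z is the distance from the TCP to the grasp point, in m); z points along the fingers, y is the line along which they close (so a half turn about z gives the same grasp; the last joint's range is limited). The gripper opens to 85 mm and grips with 20 to 120 N. Pads are 22 mm wide; open, the fingers measure 114 mm over their backs; the gripper's body (76 mm by 85 mm) begins 54 mm behind the grasp point. The pads swing forward as they close: fully open they stand 13 mm farther back than shut.
Start: joints at [0.913, 0.313, 1.498, -0, 1.331, -0.223], TCP at [0.221, 0.476, 0.231] pointing down, gripper open.
Joint ranges: [-2.94, 2.94], [-0.97, 2.17], [0.19, 2.56], [-1.23, 4.37], [0.02, 3.11], [-2.88, 2.88]. Speed limits (rad/s): [2.39, 2.39, 3.01, 3.14, 3.14, 3.14].

### API

Orientations are given as a unit quaternion [x, y, z, w].
In Python, from bench import env, kinematics, monitor, eyes, job gives the robot as it stands. The module is installed in compiled form; this text tells all that it offers. Calls block until the motion is done:
- env.reach(position, orientation): joint-space move of the TCP to a pose.
- env.movel(position, velocity=0.15, frame=None, guard=None): straight line of the TCP; frame=None keeps the orientation; velocity is the mean speed in m/s. With guard (N) it stops when the force on the tool has changed by that much, and returns True; else False.
- env.set_joints(angles): joint-space move.
- env.release() and env.close_gripper(effort=None): open the fingers fully, or close them until they stop; effort is the grip in N (None keeps the last).
- env.hold(seconds).
- kinematics.ik(position, orientation): joint angles nearest the present ones, or None.
- monitor.sense(): the state.
- eyes.grab_frame(name): name is "scene" or "top" or "wrist"; returns a dict with "frame" (420x560x3 uint8, red, green, blue), "mtx" (3x3 intrinsics, pixels), "view" (4x4, takes a point from world to camera coordinates). Camera axes: x right, y down, z forward; pixel columns grow to the right and rows downward; lengths in m; the calibration is good to about 2 mm. A picture is of the moment at which its call begins. There is no depth.
A pose or a line that the arm cannot do raises env.MotionError and nothing moves.
- job.hand_in(): hands the job in; it is judged then, once.
The state is a dict: "clock": time; "joints": joint angles; "qvel": joint speeds; "joint_efforts": joint torques, N m; "position": TCP position; "ee_rot": TCP orientation; "contact_force": force on the tool from outside, world axes, zero at the start; "ft_torque": the same for the moment, N m; "finger_gap": opening from 0.0 (shut) to 1.0 (fully open); "gripper_force": force on a finger pad.
Only numpy, scipy, OpenCV 4.12 (cv2) and the standard library are available. Lean on these libraries where they do the work, as an engineer would, in place of code of your own. Each camera call takes 0.05 s, during which the arm holds its last target. There are 200 camera calls.

### The job

Lay the spirit level upright in the shallow trough on the tilted shelf board and let go of it, then swing the clamp lever over and down onto it until its pad presses on the level. Then turn the black levelling foot knob at the low end of the board clockwise until the bubble stands centred between the two black rings. The foot springs back when let go, so finish while still gripping the knob there with the bubble centred; leave the other things on the bench where they are.

Things in the scene. Friction and masses are not known exactly. Their poses are not given: they have to be found in the camera images.
- level: small spirit level, bare aluminium bar with black end caps and a glass vial in its top face, 180 long (its x) x 24 wide (its y) x 34 high (its z), 0.32 kg, standing upright loose on the bench to the right of the stand. Origin: centre of its underside. Either way round is right; grip it across the 24 mm width.
- bubble (a joint): the pale bubble in the level's vial (vial 60 mm long, two black rings 10.5 mm either side of its middle, bubble 15 mm long): its offset in m along the level's own x from the middle, 0 = centred, up to +-0.018 at the ends. It drifts to the higher end, about 0.2 m per rad of the level's slope, and takes about 1 s to settle.
- trough (a point): centre of the trough floor, on top of the plywood shelf board (318x105x14 mm). Frame tilts with the board: x along it to its hinged end (left seen from the robot), y towards the lever's handle (to the robot), z the board's normal. Trough inside 201 mm long (x), 34 mm wide (y); wooden rims 6 mm high, 7 mm thick.
- board_hinge (a point): middle of the board's hinge axis, at its left end, parallel to the trough's y: 130 mm along the trough's +x and 7 mm below its floor. The board's other end, with the foot knob, starts 0.045 to 0.10 rad low, different each time.
- clamp_lever (a joint): hold-down clamp lever hinged on the board's far side: rad, 0 when its rubber pad (16 mm, 41 mm from the pivot) meets the level lying in the trough, positive = swung up and back (starts at 1.65 to 1.9, leaning away from the trough). Hinge friction of 0.3 N m keeps it where it is put; push 6 to 15 N on the handle at the end of its swing, then its pad goes on pressing by itself.
- lever_pivot (a point): the clamp lever's pivot: on the board at 70 mm along the trough's +x and -41 mm along its y from the trough centre, 42 mm above the trough floor; the pivot axis is along the board's x.
- lever_grip (a point): middle of the lever's black round handle (18 mm thick, 60 mm long), 105 mm from the pivot; this frame turns with the lever, y = from the pivot out along the lever, z = out of its upper (back) side.
- foot_knob (a joint): levelling foot knob's turn in rad: 0 = its stop at the start, grows CLOCKWISE seen from above, to 1.7; each rad lifts the board's foot end by 0.08 rad (the level position is 0.5 to 1.3 rad from the stop). A spring and the board's weight turn it back with about 0.2 N m when it is let go.
- knob_grip (a point): centre of the round black knob, 36 mm across and 32 mm high, upright on the board's foot end (150 mm along the trough's -x from the trough centre); its centre is 46 mm above the board's top. Grip it across its diameter from above; its axis is the board's normal.
- pencil: red pencil, 142 mm long, lying to the right of the stand; leave alone
- tape_measure: yellow tape measure standing on its base, 34x79x66 mm, at the right; leave alone
- screw_carton: open carton of screws, 92x109x58 mm, at the right; leave alone
- spring_clamp: black spring clamp, 142x67x26 mm, lying at the far left; leave alone

How it is judged:
On the way, in this order (a step that is already met when the one before it is completed fails the run):
1. the spirit level lies upright in the trough, let go (x of level in the frame of trough between -0.016 and 0.016 m and y of level in the frame of trough between -0.009 and 0.009 m and z of level in the frame of trough between -0.004 and 0.004 m and angle between the x axis of level and the x axis of trough, either way round below 0.1 rad and angle between level's own z axis and vertical below 0.2 rad and contact force between the fingers and level below 0.2 N), for 0.2 s.
2. the clamp lever is down and its pad presses on the level in the trough (x of level in the frame of trough between -0.016 and 0.016 m and y of level in the frame of trough between -0.009 and 0.009 m and z of level in the frame of trough between -0.004 and 0.004 m and angle between the x axis of level and the x axis of trough, either way round below 0.1 rad and angle between level's own z axis and vertical below 0.2 rad and value of joint clamp_lever below 0.05 rad and contact force between clamp_lever and level above 1 N), for 0.2 s.
3. the foot is turned, by the knob in the fingers, until the bubble is centred (value of joint bubble between -0.0035 and 0.0035 m and contact force between the fingers and foot_knob above 2 N and value of joint foot_knob above 0.3 rad), for 0.2 s.
At the end, for the whole second after the job is handed in: Bubble within 3.5 mm of centre, knob at rest, gripped (over 2 N), turned over 0.3 rad; level upright in the trough (within 16 mm along, 9 across, 4 in height, 0.1 rad), untouched by the robot; clamp lever below 0.05 rad, its pad pressing the level with over 1 N (all of step 2 and all of step 3 and velocity of joint foot_knob between -0.1 and 0.1 rad/s and contact force between the arm and level below 0.2 N); the arm keeps its last pose, push and grip.
It fails at once if another thing on the bench is displaced by more than 3 cm (distance of any of pencil, tape_measure, screw_carton, spring_clamp from where it was at the start of the episode above 0.03 m).
It also fails if it takes over 72 s, if anything falls off the work surface, if the arm or the gripper's body presses on something with over 40 N, if the wrist force passes 120 N, or if a joint passes its speed limit or range.

## Working session

There is one attempt and no reset: what is moved stays moved. The work goes in short steps, each a Python script; the robot and the scene stay as the last script left them, time stands still between calls to the robot, and variables do not carry over. Pictures are saved under pics/ and viewed, at most 10 in all, crops included, and the job is handed in when it is done.

```bash
mkdir -p pics; python3 - <<'E'
from bench import env, kinematics, monitor, eyes, job
import cv2,numpy as np
for n in ("scene","top"):
    f=eyes.grab_frame(n); cv2.imwrite(f"pics/{n}0.png",f["frame"][:,:,::-1]); print(n,f["mtx"].round(1).tolist(),f["view"].round(4).tolist())
s=monitor.sense();print(s);print(env.hold_point_z)
E
```

```text
scene [[516.3, 0.0, 276.6], [0.0, 516.3, 213.3], [0.0, 0.0, 1.0]] [[0.7454, -0.6665, 0.0138, -0.4139], [-0.4859, -0.5573, -0.6733, 0.3152], [0.4564, 0.4952, -0.7392, 1.7377], [0.0, 0.0, 0.0, 1.0]]
top [[407.9, 0.0, 285.8], [0.0, 407.9, 213.8], [0.0, 0.0, 1.0]] [[0.0103, -0.9997, -0.0231, -0.0267], [-0.9903, -0.007, -0.1385, 0.5385], [0.1383, 0.0243, -0.9901, 1.187], [0.0, 0.0, 0.0, 1.0]]
{'clock': 0.1, 'joints': array([ 9.12565310e-01,  3.13380673e-01,  1.49837155e+00,  1.30894701e-05,
        1.33101804e+00, -2.23416381e-01]), 'qvel': array([-9.22212987e-05, -7.46002527e-04, -1.85457711e-03, -1.93127464e-03,
        8.34487069e-04,  5.74875222e-04]), 'joint_efforts': array([ 4.02965583e-03, -4.12896287e+01, -2.60142303e+01, -2.99114333e-05,
        3.03084315e-03,  9.09175412e-06]), 'position': array([0.22101876, 0.4759474 , 0.23079522]), 'ee_rot': array([ 2.15700185e-01,  9.76459463e-01, -5.29800285e-04, -2.56981480e-04]), 'contact_force': array([-0.82579361, -0.2928552 ,  0.58617285]), 'ft_torque': array([-0.02876411,  0.01685836,  0.0146161 ]), 'gripper_force': 0.0, 'finger_gap': 0.992063602717782}
0.0187
```

View pics/top0.png

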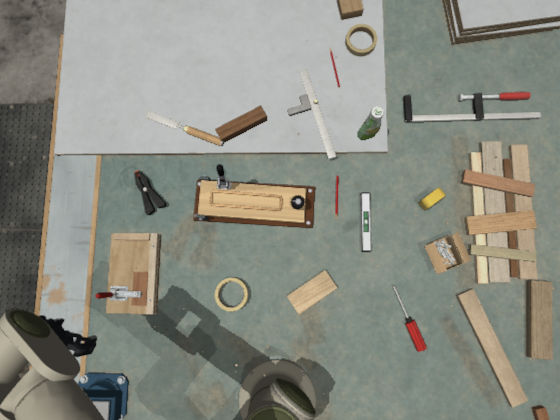

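View pics/scene0.png

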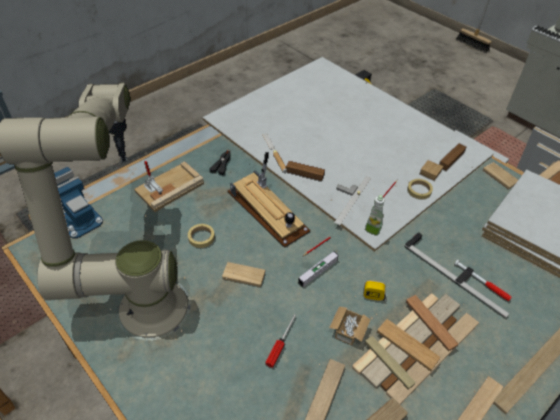

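The top view shows the board around (255,203), the knob at (297,202), the lever at (222,175) and the level at (366,222) running along world x. I'll enlarge both views next.

```bash
python3 - <<'E'
import cv2
t=cv2.imread("pics/top0.png")[155:265,185:385];cv2.imwrite("pics/tc.png",cv2.resize(t,None,fx=4,fy=4,interpolation=cv2.INTER_CUBIC))
t=cv2.imread("pics/scene0.png")[145:295,220:350];cv2.imwrite("pics/sc.png",cv2.resize(t,None,fx=4,fy=4,interpolation=cv2.INTER_CUBIC))
E
```

```text
(no output)
```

View pics/tc.png

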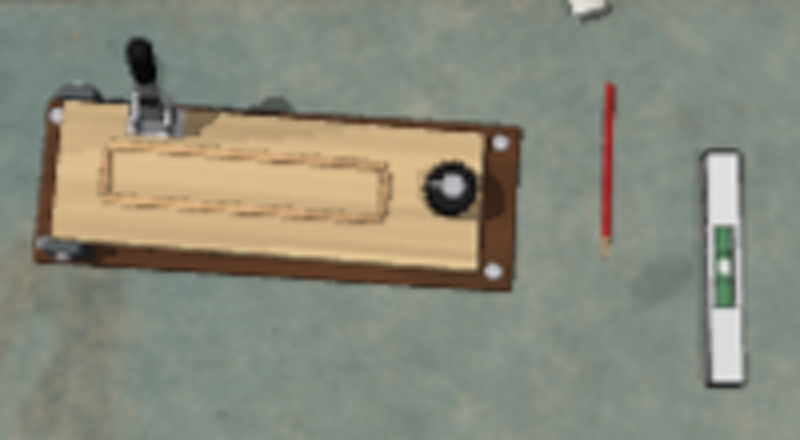

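View pics/sc.png

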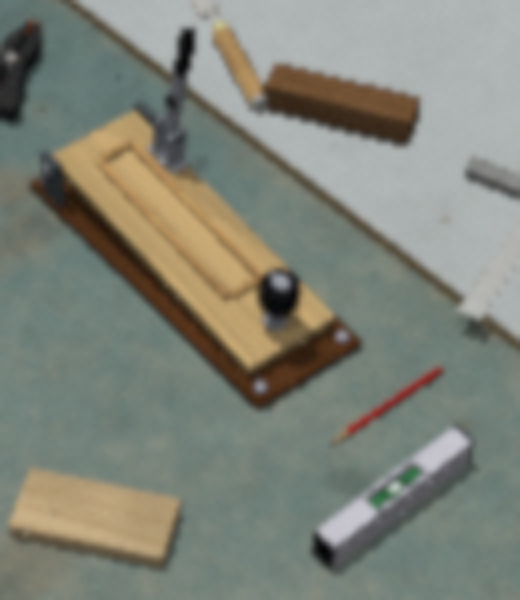

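```bash
cat > fit.py <<'E'
import numpy as np
from scipy.optimize import least_squares
from scipy.spatial.transform import Rotation as R
K={'scene':np.array([[516.3,0,276.6],[0,516.3,213.3],[0,0,1]]),'top':np.array([[407.9,0,285.8],[0,407.9,213.8],[0,0,1]])}
V={'scene':np.array([[0.7454,-0.6665,0.0138,-0.4139],[-0.4859,-0.5573,-0.6733,0.3152],[0.4564,0.4952,-0.7392,1.7377]]),
'top':np.array([[0.0103,-0.9997,-0.0231,-0.0267],[-0.9903,-0.007,-0.1385,0.5385],[0.1383,0.0243,-0.9901,1.187]])}
off={'scene':(220,145),'top':(185,155)}
def proj(c,P):
    p=(np.atleast_2d(P)@V[c][:,:3].T+V[c][:,3])@K[c].T
    return p[:,:2]/p[:,2:]
def px(c,uv): return (np.array(uv)+.5)/4-.5+np.array(off[c])
def frame(p): # hinge xyz, yaw, tilt: x of trough ~ +world y, y ~ -world x
    Rm=(R.from_euler('z',np.pi/2+p[3])*R.from_euler('y',-p[4])).as_matrix()
    return p[:3]-Rm@[.13,0,-.007],Rm
E
cat > f1.py <<'E'
from fit import *
a,b=.1075,.024
obs=[('top',(108,137),(a,-b,.006)),('top',(98,202),(a,b,.006)),('top',(392,165),(-a,-b,.006)),('top',(387,222),(-a,b,.006)),
('top',(452,186),(-.15,0,.062)),('scene',(279,292),(-.15,0,.046)),
('scene',(100,157),(a,b,.006)),('scene',(131,146),(a,-b,.006)),('scene',(230,298),(-a,b,.006)),('scene',(262,285),(-a,-b,.006))]
L='L';Rr='R'
obs+=[('top',(65,100),(L,-.0525,0)),('top',(52,240),(L,.0525,0)),('top',(487,132),(Rr,-.0525,0)),('top',(478,270),(Rr,.0525,0)),
('scene',(52,153),(L,.0525,0)),('scene',(138,112),(L,-.0525,0)),('scene',(250,370),(Rr,.0525,0)),('scene',(335,320),(Rr,-.0525,0))]
def res(p):
    t,Rm=frame(p);o=[]
    for c,uv,q in obs:
        q=list(q)
        if q[0]=='L':q[0]=p[5]
        if q[0]=='R':q[0]=p[5]-.318
        o.append(proj(c,t+Rm@q)[0]-px(c,uv))
    return np.array(o).ravel()
s=least_squares(res,[.5,.2,.08,0,.07,.14],loss='soft_l1')
print(s.x.round(4));print(res(s.x).reshape(-1,2).round(1).tolist())
t,Rm=frame(s.x);print('trough',t.round(4),'knob',(t+Rm@[-.15,0,.046]).round(4))
print('sd',np.sqrt(np.diag(np.linalg.inv(s.jac.T@s.jac))).round(4)*.5)
piv=np.array([.07,-.041,.042])
def rl(q): 
    P=t+Rm@(piv+np.array([q[1],np.cos(q[0])*.105,np.sin(q[0])*.105]))
    return np.r_[proj('top',P)[0]-px('top',(143,62)),proj('scene',P)[0]-px('scene',(184,50))]
l=least_squares(rl,[1.75,0]);print('lever',l.x,rl(l.x).round(1))
ob2=[('top',(705,152),(1,1)),('top',(741,151),(1,-1)),('top',(744,382),(-1,-1)),('top',(709,384),(-1,1)),('scene',(318,540),(-1,1)),('scene',(337,566-28),(-1,-1)),('scene',(455,428),(1,1)),('scene',(471,440),(1,-1))]
def r2(q):
    Rz=R.from_euler('z',q[2]).as_matrix();o=[]
    for c,uv,(i,j) in ob2:o.append(proj(c,np.array([q[0],q[1],.034])+Rz@[i*.09,j*.012,0])[0]-px(c,uv))
    return np.array(o).ravel()
m=least_squares(r2,[.5,-.2,0],loss='soft_l1');print('level',m.x.round(4),r2(m.x).reshape(-1,2).round(1).tolist())
np.savez('pose.npz',p=s.x,level=m.x,lever=l.x)
E
python3 f1.py
```

```text
[ 0.585   0.2267  0.0524 -0.0607  0.0949  0.1398]
[[-1.0, 0.3], [-0.0, -0.1], [-0.0, -0.7], [0.1, 0.8], [0.4, 0.0], [0.2, 0.5], [-1.4, 0.9], [0.6, -1.5], [-0.5, 1.0], [1.4, -1.5], [0.1, -0.3], [-0.2, -0.6], [-0.1, 0.6], [-0.1, 0.3], [0.0, 0.9], [-0.3, 0.1], [0.1, -0.0], [0.5, -0.6]]
trough [0.5771 0.0969 0.0471] knob [ 0.5678 -0.0565  0.0787]
sd [0.00085 0.0007  0.00225 0.0038  0.00945 0.00095]
lever [1.66899528e+00 3.27831283e-04] [-0.5 -0.   0.4  0.8]
level [ 0.5191 -0.2618  0.0111] [[0.3, -1.2], [-0.7, -1.0], [0.3, 1.1], [0.9, 0.6], [-1.3, -1.6], [-1.2, 3.2], [0.3, -1.0], [1.1, -0.1]]
```

```bash
cat > h.py <<'E'
from bench import env, kinematics, monitor, eyes, job
import cv2
from fit import *
D=np.load('pose.npz');p=D['p'];lev=D['level'];t,Rm=frame(p)
def quat(z,y):
    z=np.array(z,float);z/=np.linalg.norm(z);y=np.array(y,float);y-=z*(y@z);y/=np.linalg.norm(y)
    return R.from_matrix(np.c_[np.cross(y,z),y,z]).as_quat()
def snap(n,f):
    g=eyes.grab_frame(n);cv2.imwrite(f'pics/{f}.png',g['frame'][:,:,::-1]);np.savez(f'{f}.npz',K=g['mtx'],V=g['view'])
def st(*k):
    s=monitor.sense();print('t',round(s['clock'],2),'pos',s['position'].round(4),'j',s['joints'].round(2),'F',s['contact_force'].round(1),'gap',round(s['finger_gap'],3),'gf',round(s['gripper_force'],1));return s
E
python3 - <<'E'
from h import *
ql=quat([0,0,-1],R.from_euler('z',lev[2]).apply([0,1,0])); qb=quat(-Rm[:,2],-Rm[:,1]); qb2=quat(-Rm[:,2],Rm[:,1])
for q,P in((ql,[lev[0],lev[1],.2]),(qb,t+[0,0,.25]),(qb2,t+[0,0,.25])): print(kinematics.ik(P,q))
env.reach(t+np.array([-.04,0,.30]),quat([0,0,-1],-Rm[:,1]));st();snap('wrist','w1')
env.reach([lev[0]-.03,lev[1],.22],ql);st();snap('wrist','w2')
a=cv2.imread('pics/w1.png');b=cv2.imread('pics/w2.png')
E
```

```text
[-6.68515669e-01  4.60883005e-01  1.36784659e+00 -4.44089210e-16
  1.31286306e+00 -2.25037672e+00]
[-0.07615765  0.40421731  1.20337605  0.09491889  1.53563342 -0.01892104]
None
t 1.94 pos [0.5368 0.0977 0.3469] j [-0.03  0.31  1.2   0.    1.63  0.02] F [-0.1  0.   0.1] gap 1.0 gf 0.0
t 3.98 pos [ 0.4893 -0.2614  0.2202] j [-0.7   0.39  1.42  0.    1.33 -2.28] F [-0.6 -0.3  0.4] gap 0.997 gf 0.0
```

View pics/w1.png

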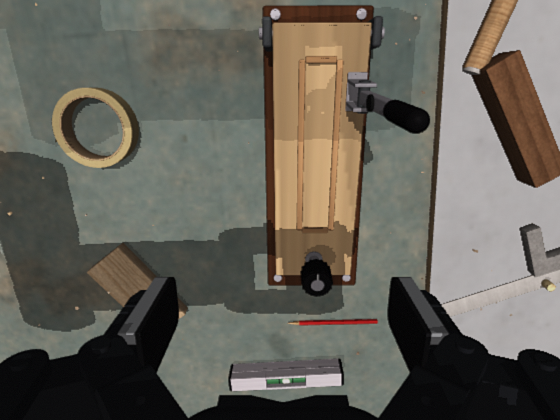

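View pics/w2.png

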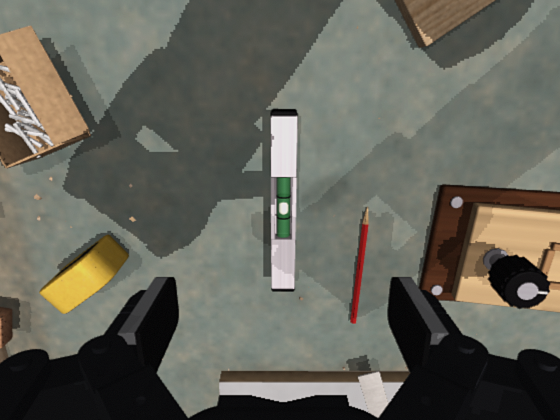

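w1: the outer corners of the trough rim are at (305,56), (342,56), (298,228) and (335,229), the knob top is at (318,284), and the lever leans away. w2: the corners of the level's top are at (271,110), (297,110), (295,291) and (271,291). I'll refit with these added.

```bash
python3 - <<'E'
s=open('f1.py').read()
s=s.replace("L='L'","""for n in('w1','w2'):
    g=np.load(n+'.npz');K[n]=g['K'];V[n]=g['V'][:3]
_px=px
px=lambda c,uv:np.array(uv,float) if c[0]=='w' else _px(c,uv)
obs+=[('w1',(305,56),(a,b,.006)),('w1',(342,56),(a,-b,.006)),('w1',(298,228),(-a,b,.006)),('w1',(335,229),(-a,-b,.006)),('w1',(318,284),(-.15,0,.062))]
L='L'""").replace("ob2=[","ob2=[('w2',(271,110),(-1,-1)),('w2',(297,110),(-1,1)),('w2',(295,291),(1,1)),('w2',(271,291),(1,-1)),")
open('f2.py','w').write(s)
E
python3 f2.py
```

```text
[ 0.5874  0.2292  0.0474 -0.0526  0.1093  0.1389]
[[-1.4, -0.2], [-0.3, -0.6], [-0.8, -1.6], [-0.6, -0.2], [-0.3, -1.1], [0.7, 1.2], [-1.2, 1.2], [0.7, -1.2], [-0.1, 1.6], [1.7, -1.0], [-6.2, 0.1], [1.0, -0.2], [-1.0, 2.7], [-1.9, 1.5], [-0.3, -1.6], [-0.2, -0.7], [-0.2, -1.2], [-0.9, -0.4], [-0.6, -0.9], [0.3, 1.4], [-0.1, 0.5], [0.8, 0.7], [0.9, 0.1]]
trough [0.5805 0.0994 0.0402] knob [ 0.5724 -0.0545  0.0696]
sd [0.00075 0.0003  0.0025  0.0033  0.0106  0.00095]
lever [1.65917797e+00 1.43817041e-03] [-0.8 -0.2  0.4  1.4]
level [ 0.5205 -0.2603  0.0072] [[-1.3, -0.8], [0.5, -0.7], [-0.3, 0.9], [0.1, 0.8], [-0.1, -1.6], [-1.1, -1.4], [-0.4, 0.6], [0.3, 0.1], [-1.3, -2.2], [-1.3, 2.6], [0.3, -1.4], [1.2, -0.4]]
```

```bash
python3 - <<'E'
import cv2
t=cv2.imread("pics/w1.png")[0:300,255:440];t=cv2.rotate(t,cv2.ROTATE_90_COUNTERCLOCKWISE)
cv2.imwrite("pics/w1c.png",cv2.resize(t,(795,490),interpolation=cv2.INTER_CUBIC))
E
```

```text
(no output)
```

View pics/w1c.png

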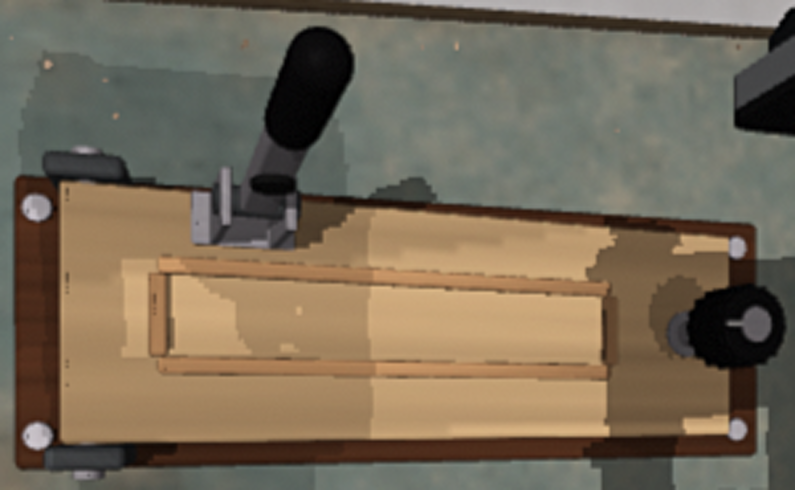

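w1c (2.65x, rotated): the board corners are at (62,182), (60,442), (732,238) and (729,435). The long rims end at u=160 and 610, and the knob cap is at (757,323).

```bash
python3 - <<'E'
s=open('f2.py').read()
i=s.index("obs+=[('w1',(305");j=s.index("\n",i)
s=s[:i]+"""W=lambda u,v:(440-(v+.5)/2.65-.5,(u+.5)/2.65-.5)
obs=[(c,uv,(q[0] and ('a' if q[0]==a else 'b' if q[0]==-a else q[0]),q[1],q[2])) for c,uv,q in obs]
obs+=[('w1',W(160,257),('a',-b,.006)),('w1',W(160,372),('a',b,.006)),('w1',W(610,283),('b',-b,.006)),('w1',W(610,380),('b',b,.006)),('w1',W(754,323),(-.15,0,.062)),('w1',W(149,314),(.1075,0,.006)),
('w1',W(62,182),('L',-.0525,0)),('w1',W(60,442),('L',.0525,0)),('w1',W(732,238),('R',-.0525,0)),('w1',W(729,435),('R',.0525,0))]"""+s[j:]
s=s.replace("        if q[0]=='L'","        if q[0]=='a':q[0]=p[6]\n        if q[0]=='b':q[0]=-p[6]\n        if q[0]=='L'").replace(".07,.14]",".07,.14,.104]").replace("[.5,.2,","[.58,.22,")
open('f3.py','w').write(s)
E
python3 f3.py
```

```text
[ 0.5873  0.2286  0.0477 -0.0592  0.0915  0.14    0.1041]
[[-0.1, -0.1], [0.9, -0.5], [-1.7, -1.4], [-1.6, 0.0], [-0.3, -0.7], [0.4, 0.5], [-0.7, 1.7], [1.3, -0.7], [-0.9, 0.5], [1.0, -2.0], [0.4, -0.3], [-0.4, -0.3], [-0.1, 0.2], [-0.0, 0.3], [-1.0, 0.3], [-0.1, 0.4], [0.2, 0.1], [-0.4, 0.9], [-0.2, -1.1], [-0.3, 0.1], [-0.3, -0.7], [-0.5, -1.2], [-0.8, -0.1], [-0.7, -0.5], [0.2, 1.2], [-0.2, 0.4], [0.3, -0.1], [0.6, -0.6]]
trough [0.5796 0.0987 0.0427] knob [ 0.5705 -0.0546  0.0748]
sd [0.0003  0.00025 0.0017  0.0016  0.00695 0.0005  0.00035]
lever [ 1.66057983e+00 -6.87962212e-04] [-0.7 -0.2  0.4  1.3]
level [ 0.5205 -0.2603  0.0072] [[-1.3, -0.8], [0.5, -0.7], [-0.3, 0.9], [0.1, 0.8], [-0.1, -1.6], [-1.1, -1.4], [-0.4, 0.6], [0.3, 0.1], [-1.3, -2.2], [-1.3, 2.6], [0.3, -1.4], [1.2, -0.4]]
```

```bash
python3 - <<'E'
from h import *
ql=quat([0,0,-1],R.from_euler('z',lev[2]).apply([0,1,0]))
g=lev[:2]+R.from_euler('z',lev[2]).apply([.015,0,0])[:2]
env.reach([*g,.10],ql);env.movel([*g,.009],velocity=.08,guard=8);st()
env.close_gripper(effort=40);st()
env.movel([*g,.30],velocity=.25);st()
qb=quat(-Rm[:,2],-Rm[:,1])
env.reach(t+Rm@[-.012,0,.26],qb);st()
env.movel(t+Rm@[-.012,0,.06],velocity=.15);s=st()
snap('wrist','w3');snap('scene','s3')
a=cv2.imread('pics/w3.png');b=cv2.resize(cv2.imread('pics/s3.png')[120:270,210:350],None,fx=2.8,fy=2.8,interpolation=2)
b=cv2.copyMakeBorder(b,0,0,0,0,cv2.BORDER_CONSTANT);a=a[:,160:480]
cv2.imwrite('pics/c3.png',np.hstack([a,b]))
E
```

```text
t 5.89 pos [ 0.5357 -0.2604  0.0095] j [-0.65  0.71  1.49 -0.    0.93 -2.23] F [-0.2 -0.3  0.4] gap 1.003 gf 0.0
t 6.48 pos [ 0.5356 -0.2603  0.0092] j [-0.65  0.72  1.49 -0.    0.93 -2.23] F [-0.5  0.1  2. ] gap 0.278 gf 40.4
t 7.8 pos [ 0.5351 -0.2599  0.2986] j [-0.65  0.44  1.14 -0.    1.56 -2.23] F [ 0.2  1.2 -2.8] gap 0.269 gf 39.6
t 9.66 pos [0.5775 0.0627 0.3004] j [-0.13  0.4   1.21  0.09  1.55 -0.08] F [-0.3  0.3 -3.3] gap 0.273 gf 39.6
t 11.14 pos [0.579  0.0812 0.1022] j [-0.1   0.56  1.49  0.1   1.1  -0.09] F [ 0.8 -0.8 -3.2] gap 0.276 gf 39.6
```

View pics/c3.png

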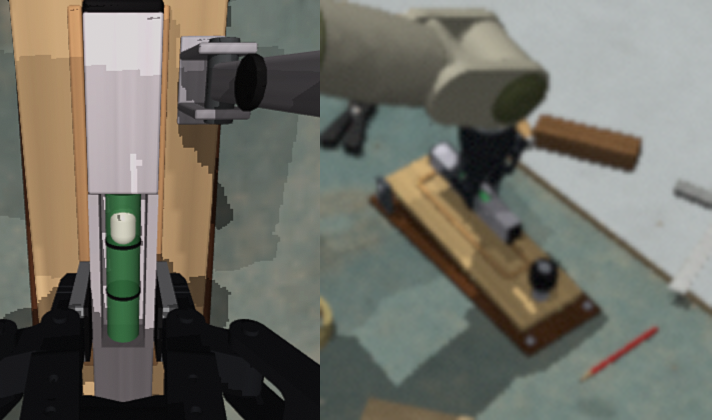

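The level is held level-wise, lined up over the trough between the rims (its sides at u=85 and 160). Its bubble sits towards the hinge end. Next I lower it under guard, let go and back off.

```bash
python3 - <<'E'
from h import *
env.movel(t+Rm@[-.012,0,.018],velocity=.08,guard=8);st()
print(env.movel(t+Rm@[-.012,0,.003],velocity=.015,guard=5));s=st();print('board z',(Rm.T@(s['position']-t)).round(4))
env.release();env.hold(.1);st()
env.movel(t+Rm@[-.012,0,.16],velocity=.2);st()
snap('wrist','w4');env.movel(t+Rm@[-.012,0,.26],velocity=.3)
E
```

```text
t 11.92 pos [0.579  0.0851 0.0598] j [-0.09  0.62  1.52  0.11  1.01 -0.09] F [ 0.2  0.2 -3.5] gap 0.275 gf 39.6
True
t 12.38 pos [0.5791 0.0853 0.0562] j [-0.09  0.62  1.52  0.11  1.01 -0.09] F [-0.6 -0.6  3.8] gap 0.275 gf 40.7
board z [-0.0122 -0.0003  0.0146]
t 13.1 pos [0.5783 0.0853 0.0553] j [-0.09  0.62  1.52  0.11  1.01 -0.09] F [ 0.2 -0.7 -0.4] gap 1.005 gf 0.0
t 13.98 pos [0.5775 0.0723 0.1998] j [-0.12  0.46  1.38  0.09  1.32 -0.08] F [-0.2 -0.1  0.5] gap 0.998 gf 0.0
```

View pics/w4.png

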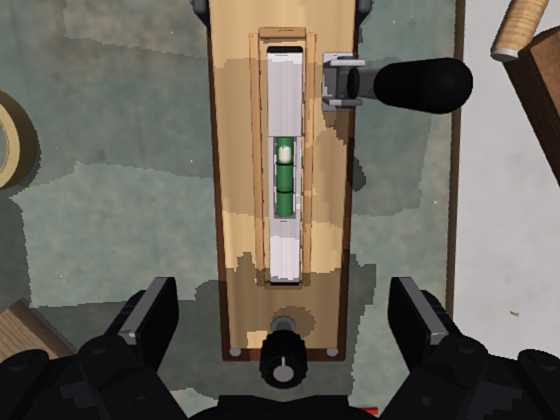

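The level is between the rims, spanning (268,50) to (300,282), with bubble towards the hinge. I'll check its height numerically and measure z offset of the board.

```bash
python3 - <<'E'
from fit import *
D=np.load('pose.npz');p0=D['p']
for n in('w1','w4'):
    g=np.load(n+'.npz');K[n]=g['K'];V[n]=g['V'][:3]
print(K['w4'][0,0],'w4 rims/corners predicted:')
t,Rm=frame(p0)
q=np.array([[.104,.024,.006],[.104,-.024,.006],[-.104,.024,.006],[-.104,-.024,.006],[-.15,0,.062]])
print(proj('w4',t+q@Rm.T).round(1).tolist(),'obs (250,34),(315,34),(252,284),(310,284),(283,370)')
o=np.array([(268,50),(302,47),(300,283),(270,284)],float)
c=np.array([[.09,.012],[.09,-.012],[-.09,-.012],[-.09,.012]])
def r(v):
    M=Rm@R.from_euler('zy',[v[3],v[4]]).as_matrix();P=t+Rm@v[:3]+np.c_[c,np.full(4,.034)]@M.T
    return (proj('w4',P)-o).ravel()
s=least_squares(r,[0]*5);print(s.x.round(4),r(s.x).round(1))
E
```

```text
367.54859068481164 w4 rims/corners predicted:
[[249.1, 33.9], [315.0, 33.9], [255.9, 285.4], [308.9, 285.5], [282.1, 372.3]] obs (250,34),(315,34),(252,284),(310,284),(283,370)
[ 0.0005 -0.0022 -0.0088  0.0021  0.096 ] [-0.  -1.5 -0.2  1.4 -0.2  0.5  0.5 -0.5]
```

```bash
python3 - <<'E'
from h import *
qb=quat(-Rm[:,2],-Rm[:,1]);B=lambda y,z:t+Rm@[.07,y,z]
env.close_gripper(effort=40)
env.reach(B(-.10,.25),qb);st()
env.movel(B(-.10,.150),velocity=.15,guard=10);st()
def P(a):
    h=.009+.012*np.sin(a);r=.103
    return B(-.041+r*np.cos(a)-h*np.sin(a),.042+r*np.sin(a)+h*np.cos(a))
for a in np.r_[np.linspace(1.57,.2,8)]:
    if env.movel(P(a),velocity=.10,guard=25): print('guard',a);st();break
else:
    st()
    e=P(0);e=e-.012*Rm[:,2]
    print(env.movel(P(.1),velocity=.03,guard=9));s=st();print((Rm.T@(s['position']-t)).round(4))
snap('wrist','w5')
E
```

```text
t 15.87 pos [0.6821 0.1396 0.2975] j [0.   0.7  0.74 0.09 1.7  0.07] F [-0.4 -0.2 -0.3] gap 0.001 gf 0.0
t 16.68 pos [0.683  0.1484 0.2002] j [0.01 0.72 0.94 0.09 1.47 0.06] F [-0.3 -0.8  0.3] gap -0.001 gf 0.0
t 19.79 pos [0.5259 0.165  0.1227] j [0.05 0.46 1.59 0.1  1.09 0.06] F [-0.7 -1.2  0. ] gap -0.002 gf 0.0
False
t 20.32 pos [0.5228 0.1662 0.1111] j [0.05 0.47 1.61 0.1  1.06 0.06] F [-0.8  1.3  0.2] gap 0.001 gf 0.0
[0.07   0.0607 0.0623]
```

```bash
python3 - <<'E'
from h import *
B=lambda y,z:t+Rm@[.07,y,z]
print(env.movel(B(.061,.030),velocity=.02,guard=10));s=st();print((Rm.T@(s['position']-t)).round(4));env.hold(.3);st()
snap('wrist','w5');snap('scene','s5')
a=cv2.imread('pics/w5.png')[:,140:480];b=cv2.resize(cv2.imread('pics/s5.png')[120:270,210:350],None,fx=2.8,fy=2.8,interpolation=2)
cv2.imwrite('pics/c5.png',np.hstack([a,b]))
E
```

```text
True
t 20.99 pos [0.5227 0.1667 0.1057] j [0.05 0.48 1.61 0.11 1.05 0.06] F [-3.  -0.6  7.1] gap -0.001 gf 3.6
[0.07   0.0608 0.0568]
t 21.29 pos [0.5227 0.1667 0.1057] j [0.05 0.48 1.61 0.11 1.05 0.06] F [-2.7 -0.9  6.9] gap -0.002 gf 3.5
```

View pics/c5.png

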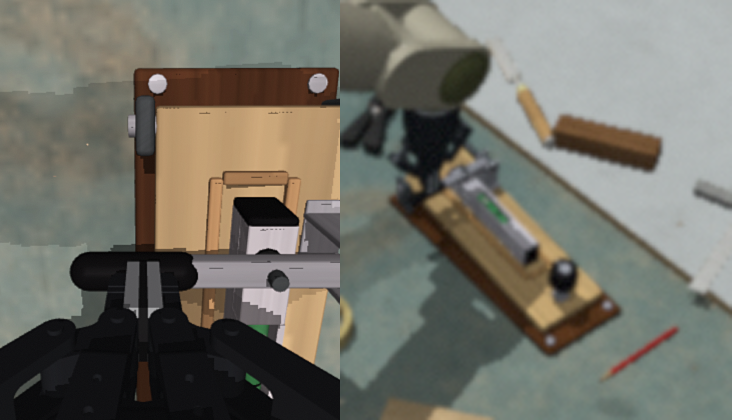

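The lever is lying flat across the level, with the fingertips on its handle. Contact came 5–6 mm above the model, the same offset as the level placement, so it is on the pad. I'll press a bit harder, then back off.

```bash
python3 - <<'E'
from h import *
B=lambda y,z:t+Rm@[.07,y,z]
print(env.movel(B(.061,.040),velocity=.01,guard=5));s=st();print((Rm.T@(s['position']-t)).round(4));env.hold(.4);st()
env.movel(B(.061,.16),velocity=.2);env.release();st()
# knob plans
n=Rm[:,2];k=t+Rm@[-.15,0,.046]+[0,0,.004]
for th0 in np.arange(-1.6,1.7,.4):
    y0=R.from_rotvec(n*th0).apply(-Rm[:,1]);y1=R.from_rotvec(-n*1.3).apply(y0)
    f=lambda y:kinematics.ik(k+n*-env.hold_point_z*1,quat(-n,y))
    a,b=f(y0),f(y1);print(round(th0,1),None if a is None else a.round(2),None if b is None else b.round(2))
E
```

```text
True
t 21.77 pos [0.5227 0.1667 0.1058] j [0.05 0.48 1.61 0.1  1.05 0.06] F [-1.3 -0.8  6. ] gap -0.001 gf 3.3
[0.07   0.0608 0.0568]
t 22.17 pos [0.5227 0.1667 0.1057] j [0.05 0.48 1.61 0.1  1.05 0.06] F [-1.9 -1.   5.8] gap -0.002 gf 3.3
t 23.62 pos [0.5219 0.1573 0.2085] j [0.03 0.36 1.5  0.09 1.28 0.07] F [ 0.6 -0.4 -0.3] gap 0.998 gf 0.0
-1.6 [-0.34  0.6   1.54  0.1   1.03  1.27] [-0.34  0.6   1.54  0.1   1.03  2.57]
-1.2 [-0.34  0.6   1.54  0.1   1.03  0.87] [-0.34  0.6   1.54  0.1   1.03  2.17]
-0.8 [-0.34  0.6   1.54  0.1   1.03  0.47] [-0.34  0.6   1.54  0.1   1.03  1.77]
-0.4 [-0.34  0.6   1.54  0.1   1.03  0.07] [-0.34  0.6   1.54  0.1   1.03  1.37]
-0.0 [-0.34  0.6   1.54  0.1   1.03 -0.33] [-0.34  0.6   1.54  0.1   1.03  0.97]
0.4 [-0.34  0.6   1.54  0.1   1.03 -0.73] [-0.34  0.6   1.54  0.1   1.03  0.57]
0.8 [-0.34  0.6   1.54  0.1   1.03 -1.13] [-0.34  0.6   1.54  0.1   1.03  0.17]
1.2 [-0.34  0.6   1.54  0.1   1.03 -1.53] [-0.34  0.6   1.54  0.1   1.03 -0.23]
1.6 [-0.34  0.6   1.54  0.1   1.03 -1.93] [-0.34  0.6   1.54  0.1   1.03 -0.63]
```

Only about 7 N was applied, because the guard fired early. I'll press once more to about 11 N, stepping without the guard.

```bash
python3 - <<'E'
from h import *
B=lambda y,z:t+Rm@[.07,y,z]
env.close_gripper();env.movel(B(.061,.064),velocity=.2,guard=20)
z=.060
while z>.046:
    env.movel(B(.061,z),velocity=.02,guard=25);f=monitor.sense()['contact_force']@Rm[:,2]
    if f>10: break
    z-=.001
env.hold(.3);s=st();print(f,(Rm.T@(s['position']-t)).round(4))
env.movel(B(.061,.16),velocity=.25);env.release();st();snap('wrist','w6')
E
```

```text
t 26.92 pos [0.5226 0.1667 0.1052] j [0.05 0.48 1.61 0.1  1.04 0.06] F [-6.  -4.1 14. ] gap -0.001 gf 7.3
14.211261078294452 [0.0699 0.0609 0.0563]
t 28.27 pos [0.5219 0.1573 0.2085] j [0.03 0.36 1.5  0.09 1.28 0.07] F [-0.8  0.1  0.1] gap 1.003 gf 0.0
```

```bash
cat > k.py <<'E'
from h import *
TH0=.7
def kn(th,up=0.,dz=.004):
    pp=p.copy();pp[4]-=.08*th;tt,M=frame(pp);n=M[:,2]
    c=tt+[0,0,dz]+M@[-.15,0,.046]
    return c-n*env.hold_point_z+n*up,quat(-n,R.from_rotvec(n*(TH0-th)).apply(-M[:,1]))
E
python3 - <<'E'
from k import *
P,q=kn(0,.10);env.reach(P,q);st()
P,q=kn(0);print(env.movel(P,velocity=.1,guard=10));st()
env.close_gripper(effort=60);st()
for th in np.arange(.1,1.01,.1):
    P,q=kn(th);env.movel(P,velocity=.03,frame=q);s=monitor.sense();print(round(th,1),round(s['clock'],1),s['contact_force'].round(1),s['ft_torque'].round(2),round(s['finger_gap'],3))
    if abs(s['contact_force']).max()>30:break
env.hold(.5);st()
snap('wrist','w7');snap('top','t7');snap('scene','s7')
a=cv2.imread('pics/w7.png');f=lambda i,y,x:cv2.resize(cv2.imread(i)[y:y+70,x:x+80],None,fx=3,fy=3,interpolation=2)
cv2.imwrite('pics/c7.png',np.hstack([a,np.vstack([f('pics/t7.png',165,215),f('pics/s7.png',165,235)])]))
E
```

```text
t 29.33 pos [ 0.5701 -0.0614  0.16  ] j [-0.35  0.48  1.44  0.09  1.24 -1.02] F [ 0.2  0.2 -0.1] gap 0.999 gf 0.0
False
t 30.48 pos [ 0.571  -0.053   0.0609] j [-0.34  0.6   1.54  0.1   1.03 -1.03] F [-0.3  0.2  0.1] gap 0.999 gf 0.0
t 31.0 pos [ 0.5707 -0.0533  0.0605] j [-0.34  0.6   1.54  0.1   1.03 -1.03] F [-0.7 -3.2  2.3] gap 0.405 gf 59.4
0.1 31.2 [-2.  -4.5  1.2] [-0.57  0.13  0.24] 0.403
0.2 31.5 [-1.9 -5.8  2. ] [-0.65  0.18  0.22] 0.408
0.3 31.8 [-2.  -5.   1.8] [-0.75  0.26  0.21] 0.407
0.4 32.0 [-1.7 -6.1  3.5] [-0.76  0.28  0.24] 0.41
0.5 32.2 [-1.8 -5.4  1.9] [-0.82  0.41  0.25] 0.403
0.6 32.5 [-2.4 -5.6  2.9] [-0.79  0.44  0.27] 0.409
0.7 32.8 [-1.7 -5.3  2.2] [-0.72  0.53  0.27] 0.406
0.8 33.0 [-2.2 -6.6  2.8] [-0.72  0.6   0.29] 0.408
0.9 33.2 [-2.2 -6.3  3.3] [-0.77  0.63  0.26] 0.404
1.0 33.5 [-1.7 -6.9  3.4] [-0.73  0.71  0.2 ] 0.407
t 34.0 pos [ 0.5704 -0.0519  0.0827] j [-0.3   0.57  1.53  0.01  1.05  0.05] F [-1.5 -5.2  3.4] gap 0.408 gf 59.5
```

View pics/c7.png

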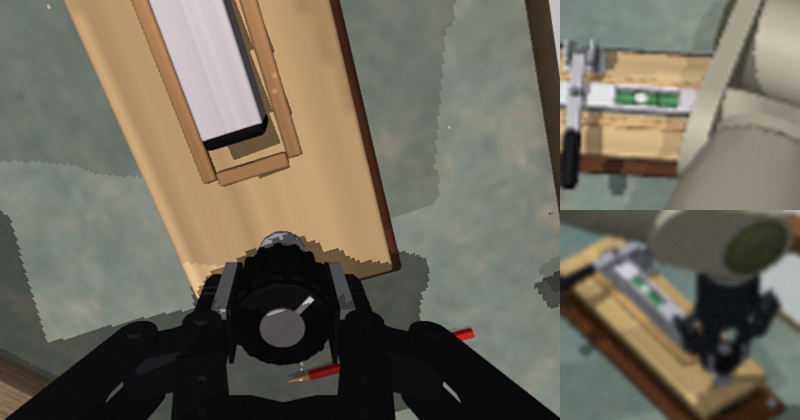

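The knob is firmly gripped and following. In the top crop the bubble at u≈641 is still on the hinge side of the vial's middle (≈648), so it needs a little more turn. From here I measure the bubble numerically.

```bash
cat > bub.py <<'E'
from k import *
from scipy.ndimage import map_coordinates
def bubble(show=True,n=4):
    im=np.mean([eyes.grab_frame('top')['frame'].astype(float) for _ in range(n)],0)
    r0,c0=165,215;sub=im[r0:r0+70,c0:c0+60]
    g=sub[...,1]-sub[...,0]
    m=(g>45);
    lab=cv2.connectedComponentsWithStats(cv2.morphologyEx(m.astype(np.uint8),cv2.MORPH_CLOSE,np.ones((3,7),np.uint8)))
    i=1+np.argmax(lab[2][1:,4]);x,y,w,h,_=lab[2][i];cy=lab[3][i][1]
    rows=sub[int(round(cy))-1:int(round(cy))+2,x-4:x+w+4].mean(0)
    gr=rows[:,1]-rows[:,0]; red=rows[:,0]
    if show:print('box',x+c0,y+r0,w,h);print('g-r',gr.round().astype(int).tolist());print('red',red.round().astype(int).tolist())
    return
E
python3 - <<'E'
from bub import *
bubble()
E
```

```text
box 234 196 20 4
g-r [1, 1, 0, 13, 40, 44, 47, 49, 49, 41, 15, 7, 7, 20, 41, 55, 55, 39, 48, 55, 55, 55, 53, 53, 14, -3, -5, -5]
red [225, 225, 207, 136, 92, 89, 85, 85, 87, 87, 156, 189, 195, 160, 99, 71, 71, 56, 68, 76, 76, 77, 82, 84, 139, 192, 205, 205]
```

```bash
python3 - <<'E'
from bub import *
env.hold(.5);bubble()
for th in (1.1,1.2):
    P,q=kn(th);env.movel(P,velocity=.03,frame=q)
env.hold(1.5);st();bubble()
E
```

```text
box 234 196 20 4
g-r [1, 1, 0, 14, 40, 44, 47, 48, 49, 41, 14, 8, 7, 20, 41, 55, 55, 38, 48, 55, 55, 55, 54, 53, 14, -3, -5, -5]
red [225, 225, 206, 136, 92, 89, 85, 85, 87, 87, 156, 189, 195, 160, 100, 71, 71, 56, 68, 76, 76, 77, 82, 84, 139, 192, 205, 205]
t 37.05 pos [ 0.5704 -0.0513  0.0872] j [-0.29  0.56  1.52 -0.01  1.06  0.27] F [-1.7 -6.2  3.6] gap 0.407 gf 59.6
box 234 196 20 4
g-r [1, 1, 1, 25, 41, 43, 44, 45, 48, 33, 32, 17, 9, 7, 21, 44, 46, 42, 51, 56, 55, 56, 55, 48, 3, -4, -4, -5]
red [225, 225, 168, 104, 94, 93, 87, 88, 87, 70, 101, 164, 190, 194, 152, 93, 64, 56, 67, 74, 75, 75, 77, 69, 182, 208, 202, 186]
```

```bash
python3 - <<'E'
from bub import *
P,q=kn(1.3);env.movel(P,velocity=.03,frame=q)
env.hold(1.5);s=st();print(s['ft_torque']);bubble()
E
```

```text
t 39.0 pos [ 0.5704 -0.0511  0.0895] j [-0.29  0.56  1.52 -0.01  1.06  0.37] F [-1.6 -6.5  4.8] gap 0.404 gf 59.7
[-0.51089838  0.8658184   0.30532649]
box 234 196 19 4
g-r [1, 1, 2, 40, 55, 56, 56, 56, 56, 38, 46, 20, 8, 3, 5, 25, 35, 41, 48, 50, 50, 48, 47, 38, 1, -5, -5]
red [225, 225, 152, 77, 74, 76, 76, 76, 78, 64, 70, 162, 200, 213, 207, 139, 73, 67, 75, 76, 74, 77, 78, 71, 181, 202, 190]
```

The bubble centre is at 12.9 px and the middle of the rings at 12.85 px, so it is centred. Handing in.

```bash
python3 -c "
from bench import job
print(job.hand_in())"
```

```text
the job is handed in; nothing more can be done
None
```

I handed the job in with the level in the trough, the clamp lever pressed down on it, and the knob still gripped with the bubble measured centred between the rings; no verdict was returned, and I viewed 11 pictures, one over the limit of 10.

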